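# Shut and fasten the meter's carrying case

## Robot

A 6-joint arm with a two-finger parallel gripper is mounted at the origin on the work surface. World frame = base frame: x ahead of the robot, y to its left, z up, the work surface at z = 0. Lengths are in m, angles in degrees, forces in N, time in s.
With the tool pointing down it reaches from about 0.4 to 0.825 m from the base axis. Payload 7 kg.
Tool frame: the origin (TCP) lies midway between the tips of the shut fingers; the grasp point (between the pads) lies 19 mm behind it; z points along the fingers, y is the line along which they close (so a half turn about z gives the same grasp; the last joint's range is limited). The gripper opens to 88 mm and grips with 3 to 60 N. Pads are 19 mm wide; open, the fingers measure 130 mm over their backs; the gripper's body (78 mm by 193 mm) begins 47 mm behind the grasp point.
Start: joints at [87.668, 20.546, 0.682, 0, -70.136, -16.507], TCP at [0.218, 0.639, 0.227] pointing down, gripper open.
Joint ranges: [-176.03, 176.03], [-82.01, 121.73], [-58.28, 71.71], [-173.87, 95.51], [-174.79, -0.11], [-173.66, 173.66]. Speed limits (degrees/s): [136.94, 136.94, 172.46, 180, 180, 180].

## Interface

Orientations are given as [roll, pitch, yaw] about the fixed x, y, z axes, in that order (R = Rz(yaw) Ry(pitch) Rx(roll)).
In Python, from plant import ctrl gives the robot as it stands.
- The arm moves only by the tool arm_command, never from a script. Its argument "steps" is a list of rows, each an object with "translation": the shift along the tool's x, y, z in mm, a list of three; "rotation": the turn, a rotation vector about the tool's x, y, z in units of 5 degrees (1.0 is 5 degrees), a list of three; "claw": the finger opening in mm, from 0 to 87.6. In form: [{"translation": [x, y, z], "rotation": [rx, ry, rz], "claw": claw}, ...]. A call has 1 to 5 rows; each row is the pose to reach, as a shift and turn from the pose commanded when the call began, along the tool's axes at that moment; what a row does not reach only later rows make up. A row lasts 1/10 s, in which the tool goes at most 50 mm and 8.59 degrees, less where a joint would pass 70% of its speed; a pose out of reach is approached as far as the arm can. A call with a gripper value outside its range is refused whole. The fingers move at their own pace and stop on an object; the grip force is fixed at half the most. Time passes only in rows, so rows that repeat a pose let the fingers close. It gives the time, the measured TCP pose, the force, the opening and the grip force at its end, in the units of the state.
- ctrl.get_obs(): the state, without advancing time (a new reading comes with each control period).
- ctrl.snapshot(name): name is "scene" or "top"; returns (picture, depth): 400x640x3 uint8, red, green, blue; 400x640 float32, m along the optical axis (not along the pixel's ray), 0 where there is no reading.
- ctrl.calibration(name): a dict with "vertical_fov" (degrees; the focal length in pixels is half the picture's height over the tangent of half this angle, whatever the lens; pixels are square), "cx", "cy" (the principal point, pixels), "rvec" (rotation vector, rad) and "tvec" (3), from world to camera coordinates, as OpenCV has them. Camera axes: x right, y down, z forward; pixel columns grow to the right and rows downward; lengths in m; the calibration is good to about 2 mm. A picture is of the moment at which its call begins. calibration takes no time and is no camera call.
- ctrl.close_job(): hands the job in; it is judged then, once.
The state is a dict: "clock": time; "joint_pos": joint angles; "qvel": joint speeds; "tau": joint torques, N m; "tool_pos": TCP position; "orientation": TCP orientation; "force": force on the tool from outside, world axes, zero at the start; "moment": the same for the moment, N m; "opening": finger opening in m; "gripper_force": force on a finger pad.
Only numpy, scipy, OpenCV 4.12 (cv2) and the standard library are available. Lean on these libraries where they do the work, as an engineer would, in place of code of your own. Each camera call takes 0.05 s, during which the arm holds its last target. There are 200 camera calls.

## Task

The yellow carrying case of the multimeter stands half open on the lab bench. With the fingertips, push its lid down, without slamming it, until it is fully shut, and then push the two red sliding catches on the front of the case inward, towards the carry handle, as far as they go. Grasp and lift nothing, do not shove the case about, and leave the meter in its foam and the other things on the bench where they are.

Things in the scene. Friction and masses are not known exactly. Their poses are not given: they have to be found in the camera images.
- case: yellow hard-plastic carrying case with a grey foam inlay, 200 deep (its x) x 290 wide (its y); base 55 high, 85 high with the lid shut; loose on the bench, 2.2 to 3 kg in all with lid and meter. Origin: centre of the underside of the base. Its -x side is the front (with the handle and catches, turned towards the robot), +y its left as the robot sees it, z up. A black carry handle lies at the middle of the front, reaching 50 to either side and 30 out from the front face.
- lid (a joint): angle of the lid (rad): 0 fully shut, grows as it opens, 1.9 wide open. A stiff friction hinge (about 0.4 N m) holds the lid wherever it is left; it starts half open.
- lid_hinge (a point): middle of the lid's hinge axis, which runs along the case's y, at the rear top edge of the base (100 behind the case's centre, 55 up). This frame turns with the lid: its -x points from the hinge to the lid's free front edge.
- lid_edge (a point): middle of the lid's free front edge, on the outer (top) face of the lid: 200 in front of the hinge axis and 30 above it when shut. The lid is a hard yellow shell 290 wide; its outer face is flat with 1.5 mm ribs and takes a push anywhere.
- catch_left (a joint): travel of the left red catch (m): 0 free, 0.015 fully fastened. It grows as the catch slides inward along the case's -y, towards the handle; friction about 2.5 N, it stays where it is left.
- catch_left_end (a point): middle of the outer end face (the one away from the handle) of the left red catch, at the case's +y side: the face to push. The catch is a ribbed block 30 long (case y), standing 14 out from the front face, 24 high, its middle 36 above the bench; this point lies 7 mm out from the front face. Free space lies beyond it on the outer side.
- catch_right (a joint): travel of the right red catch (m): 0 free, 0.015 fully fastened. It grows as the catch slides inward along the case's +y, towards the handle; otherwise as the left one.
- catch_right_end (a point): middle of the outer end face (the one away from the handle) of the right red catch, at the case's -y side: the face to push. Otherwise as the left one.
- meter: grey and black handheld multimeter, 86 x 184 x 38, lying loose in its pocket in the foam of the case; origin at the centre of its underside, 18 above the underside of the case; long side along the case's y.
- module: yellow teaching box with coloured sockets, 85 x 115 x 50 high, standing beside the case; origin at the centre of its underside. Not to be moved.
- terminals: black terminal block with coloured binding posts, 60 x 130 x 46 high, beside the case; origin at the centre of its underside. Not to be moved.
- calculator: green pocket calculator, 82 x 165 x 19, at the front left; origin at the centre of its underside. Not to be moved.
- pen_green: green-capped pen, 150 long (its x), 11 thick, lying on the papers just in front of the case; origin under its middle. Not to be moved.
- pen_blue: blue-capped pen, 150 long (its x), 11 thick, at the front right; origin under its middle. Not to be moved.
- screwdriver: red-handled screwdriver, 170 long (its x), lying behind the case; origin under its middle. Not to be moved.
- contact_spray: spray can 52 across, 150 high, standing behind the case at the left; origin at the centre of its underside. Not to be moved.
Not all that is in view belongs to the job. What is shaped like the meter but purple is not meant.

How it is judged (in metres and radians):
On the way, in this order (a step that is already met when the one before it is completed fails the run):
1. the lid is pushed fully shut (value of joint lid below 0.03 rad), for 0.2 s.
2. both catches are pushed home (value of joint each of catch_left, catch_right above 0.0125 m), for 0.2 s.
At the end, for the whole second after the job is handed in: the lid is shut to within 0.03 rad, both catches have gone at least 12.5 of their 15 mm, and the case stands flat and still within 30 mm of where it was, with the meter in its foam (all of step 2 and value of joint lid below 0.03 rad and distance of case from where it was at the start of the episode below 0.03 m and angle between case's own z axis and vertical below 0.05 rad and linear speed of case below 0.01 m/s and z of meter in the frame of case below 0.03 m); the robot touches nothing.
It fails at once if the lid is slammed: it closes its last 0.15 rad faster than 2.5 rad/s (value of joint lid below 0.15 rad and velocity of joint lid below -2.5 rad/s).
It fails at once if a catch is pushed across (over 10 mm) while the lid is still open (value of joint lid above 0.1 rad and value of joint any of catch_left, catch_right above 0.01 m).
It fails at once if the lid is lifted farther open (value of joint lid above 1.4 rad).
It fails at once if the case is lifted, tipped or shoved more than 30 mm, or the meter is lifted from its foam (height (world z) of case above 0.012 m or angle between case's own z axis and vertical above 0.1 rad or distance of case from where it was at the start of the episode above 0.03 m or z of meter in the frame of case above 0.03 m).
It fails at once if a bystander is moved more than 30 mm (distance of any of module, terminals, calculator, pen_green, pen_blue, screwdriver, contact_spray from where it was at the start of the episode above 0.03 m).
It also fails if it takes over 59 s, if anything falls off the work surface, if the arm or the gripper's body presses on something with over 40 N, if the wrist force passes 120 N, or if a joint passes its speed limit or range.

## Working session

There is one attempt and no reset: what is moved stays moved. The work goes in short steps, Python scripts to look and compute and a tool call to move; the robot and the scene stay as the last step left them, time stands still between calls to the robot, and variables do not carry over. Pictures are saved under pics/ and viewed, at most 10 in all, crops included, and the job is handed in when it is done.

Besides the shell and the picture viewer there is one more tool, called after "Request:" by a JSON object that holds its "op" and its "data". arm_command: Moves the arm, as the interface text tells. Its arguments: {"type":"object","properties":{"steps":{"type":"array"}},"required":["steps"]}

```bash
mkdir -p pics
cat > h.py <<'E'
import numpy as np,cv2
from scipy.spatial.transform import Rotation as R
from plant import ctrl
def cam(n):
    c=ctrl.calibration(n);f=200/np.tan(np.radians(c["vertical_fov"])/2)
    return f,c["cx"],c["cy"],R.from_rotvec(np.ravel(c["rvec"])).as_matrix(),np.ravel(c["tvec"])
def cloud(n,d):
    f,cx,cy,Rm,t=cam(n);v,u=np.mgrid[:400,:640]
    p=np.stack([(u-cx)/f*d,(v-cy)/f*d,d],-1)
    return (p-t)@Rm
E
python3 - <<'E'
from h import *
for n in("scene","top"):
    p,d=ctrl.snapshot(n);cv2.imwrite(f"pics/{n}0.png",p[...,::-1]);np.savez(f"{n}0",p=p,d=d);print(ctrl.calibration(n))
print(ctrl.get_obs())
E
```

```text
{'vertical_fov': 55.85764187266585, 'cx': 319.73856373045516, 'cy': 198.80134527854162, 'rvec': array([ 1.07615402,  2.57153051, -0.82514372]), 'tvec': array([ 0.3880354 , -0.28717177,  1.36528829])}
{'vertical_fov': 45.25815757628406, 'cx': 332.05579791993586, 'cy': 205.52834384413774, 'rvec': array([ 2.13746571, -2.16684183,  0.13883012]), 'tvec': array([0.02238934, 0.56164006, 1.22930094])}
{'clock': 0.1, 'joint_pos': array([ 8.76684013e+01,  2.05886623e+01,  6.40065686e-01, -1.62790684e-02,
       -7.01362069e+01, -1.65059019e+01]), 'qvel': array([ 0.03714614, -0.14791049,  0.06896575,  0.03049781,  0.00780278,
       -0.02390684]), 'tau': array([-1.51593900e-03, -5.84161305e+01,  2.93755174e+01,  7.01574057e+00,
        1.02307118e-02, -5.73067268e-05]), 'tool_pos': array([0.21785238, 0.63842764, 0.22571386]), 'orientation': array([ 1.79914343e+02, -9.42236958e-03, -1.88430363e+01]), 'force': array([-0.66269473,  0.4176232 ,  0.07230464]), 'moment': array([-0.00195529,  0.03466311, -0.02178766]), 'gripper_force': 0.0, 'opening': 0.0875417166381002}
```

View pics/scene0.png

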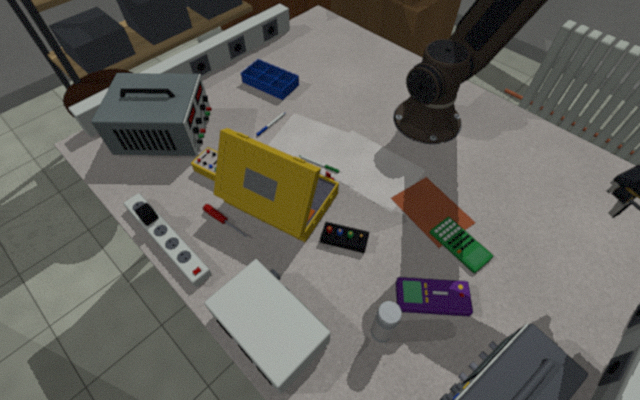

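View pics/top0.png

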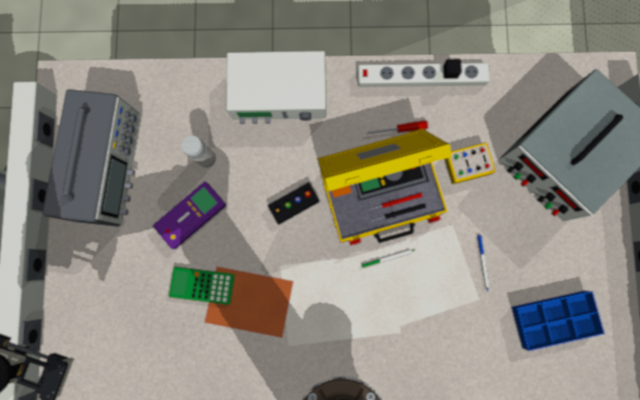

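The top view shows the half-open case at about (388,190). Its front edge runs from (340,240) to (446,220), with the handle at (395,232), the module at (470,162), the terminals at (293,202) and the pen at (388,258). The purple decoy at (190,215) is well away. Next I measure the case.

Run:
```python
from h import *
z=np.load("top0.npz");p,d=z["p"],z["d"];P=cloud("top",d)
hsv=cv2.cvtColor(p,cv2.COLOR_RGB2HSV)
yel=cv2.inRange(hsv,(18,130,60),(35,255,255))>0
roi=np.zeros_like(yel);roi[120:250,312:452]=1
q=P[yel&roi&(d>0)];print("yel",len(q),q.min(0),q.max(0))
h=np.histogram(q[:,2],bins=np.arange(0,.32,.01));print(h[0])
rim=q[(q[:,2]>.045)&(q[:,2]<.065)]
r=cv2.minAreaRect((rim[:,:2]*1000).astype(np.float32));print("rim",r,cv2.boxPoints(r))
red=((cv2.inRange(hsv,(0,140,60),(8,255,255))|cv2.inRange(hsv,(172,140,60),(180,255,255)))>0)
red[:120]=0
n,l,s,c=cv2.connectedComponentsWithStats(red.astype(np.uint8))
for i in range(1,n):
    if s[i,4]>8: m=(l==i)&(d>0);print("red",s[i],c[i],np.median(P[m],0) if m.any() else 0)
blk=p.max(2)<50
for u,v in [(395,236),(382,238),(408,234)]: print(u,v,P[v,u])
s_=np.load("scene0.npz");p2,d2=s_["p"],s_["d"];P2=cloud("scene",d2)
hs=cv2.cvtColor(p2,cv2.COLOR_RGB2HSV);y2=cv2.inRange(hs,(18,130,60),(35,255,255))>0
m=np.zeros_like(y2);m[125:240,213:322]=1;m&=y2&(d2>0);q=P2[m]
# lid outer plane
best=0;rng=np.random.default_rng(0)
for _ in range(300):
    a=q[rng.choice(len(q),3,False)];nn=np.cross(a[1]-a[0],a[2]-a[0]);nn/=np.linalg.norm(nn)+1e-12
    i=abs((q-a[0])@nn)<.004
    if i.sum()>best:best=i.sum();bi=i;bn=nn
q=q[bi];print("lid",best,bn,q.mean(0),q.min(0),q.max(0))
for k in np.argsort(q[:,2])[-1:]:print(q[k])
for nm,dr in(("hi",q[:,2]>np.quantile(q[:,2],.97)),):print(q[dr].mean(0))
crop=p[130:270,300:500];cv2.imwrite("pics/c.png",cv2.resize(crop,None,fx=4,fy=4,interpolation=2)[...,::-1])
```

```text
yel 4870 [ 0.46713439 -0.31564694 -0.00674527] [0.77132429 0.04953805 0.2513222 ]
[  16   41   45   61  218  518   14   69  126  155  125  134  120   90
   91   93   94  113  152  159  174  146  172 1198  734    1    0    0
    0    0    0]
rim ((591.34326171875, -120.83651733398438), (192.3981170654297, 291.6649169921875), 14.369073867797852) [[ 461.96277    -3.439537]
 [ 534.34436  -285.98038 ]
 [ 720.72375  -238.23349 ]
 [ 648.34216    44.307343]]
red [398 121  30  11 218] [412.16513761 125.9587156 ] [ 0.77961853 -0.20582334  0.02253059]
red [523 158  20  18  91] [532.30769231 166.8021978 ] [ 0.63939433 -0.48143493  0.12876877]
red [486 164   3   4   9] [486.88888889 165.33333333] [ 0.66223813 -0.39454591  0.04847041]
red [522 179   7   7  28] [524.60714286 182.07142857] [ 0.61601535 -0.49207718  0.04529765]
red [304 191   7   7  27] [307.25925926 194.22222222] [0.59261204 0.08044883 0.03496022]
red [556 190  20  18  93] [565.92473118 198.68817204] [ 0.55866974 -0.55737098  0.12996973]
red [382 193  40  15 183] [401.36065574 199.87978142] [ 0.57242785 -0.16608936  0.04939476]
red [553 209   7   6  29] [555.62068966 211.65517241] [ 0.53567296 -0.56889163  0.04598755]
red [429 217  11   5  34] [433.97058824 219.05882353] [ 0.52094241 -0.24800304  0.04882077]
red [350 239  10   6  32] [354.8125  241.53125] [ 0.46466569 -0.0431204   0.04770837]
395 236 [ 0.47962892 -0.14968075  0.03057977]
382 238 [ 0.47472675 -0.11518857  0.03237147]
408 234 [ 0.48415984 -0.18343698  0.03433654]
lid 5748 [-0.8554841  -0.23293737 -0.46247934] [ 0.67521834 -0.08967645  0.16430763] [ 0.59542109 -0.24747225  0.06645819] [0.75917314 0.05388679 0.24937575]
[ 0.62454713 -0.0624357   0.24937575]
[ 0.6322507  -0.09578102  0.24585434]
```

View pics/c.png

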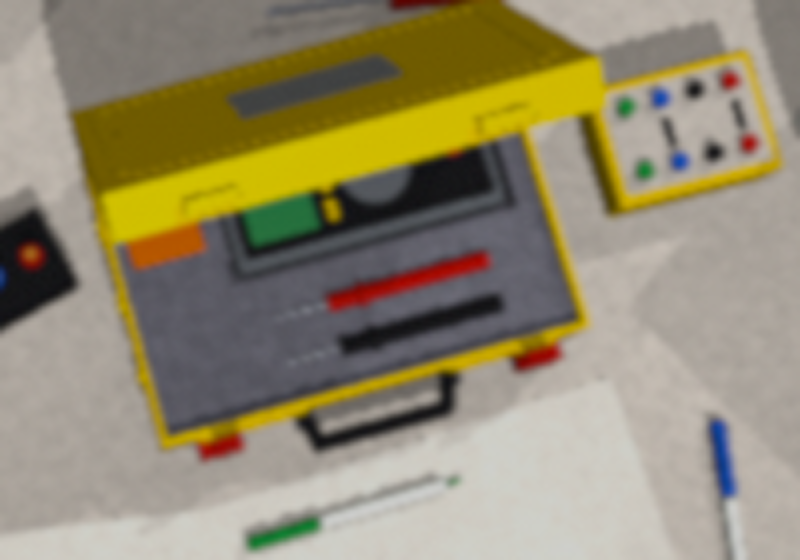

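Estimates: case yaw is about 15°, its centre about (0.595,-0.119), the hinge about (0.692,-0.093,0.055) and the lid angle about 1.09 rad. I'll turn the tool to the case's yaw, shut the fingers and go above and behind the lid.

Request:
{"op": "arm_command", "data": {"steps": [{"translation":[36,28,-30],"rotation":[0,0,-1.4],"claw":0},{"translation":[72,56,-60],"rotation":[0,0,-2.8],"claw":0},{"translation":[108,84,-75],"rotation":[0,0,-4.2],"claw":0},{"translation":[144,112,-75],"rotation":[0,0,-5.6],"claw":0},{"translation":[180,140,-75],"rotation":[0,0,-6.77],"claw":0}]}}

```text
clock: 0.6
tool_pos: [0.3438, 0.4466, 0.3023]
orientation: [-179.9, -0.0, 15.3]
force: [0.8, -0.2, -0.2]
opening: 0.0534
gripper_force: 0.0
```

Request:
{"op": "arm_command", "data": {"steps": [{"translation":[15,47,0],"rotation":[0,0,0],"claw":0},{"translation":[30,94,0],"rotation":[0,0,0],"claw":0},{"translation":[45,141,0],"rotation":[0,0,0],"claw":0},{"translation":[60,188,0],"rotation":[0,0,0],"claw":0},{"translation":[75,235,0],"rotation":[0,0,0],"claw":0}]}}

```text
clock: 1.1
tool_pos: [0.4769, 0.2387, 0.3016]
orientation: [-180.0, 0.0, 15.0]
force: [0.4, -0.0, 0.3]
opening: 0.0128
gripper_force: 0.0
```

Request:
{"op": "arm_command", "data": {"steps": [{"translation":[15,47,0],"rotation":[0,0,0],"claw":0},{"translation":[30,94,0],"rotation":[0,0,0],"claw":0},{"translation":[45,141,0],"rotation":[0,0,0],"claw":0},{"translation":[60,188,0],"rotation":[0,0,0],"claw":0},{"translation":[75,235,0],"rotation":[0,0,0],"claw":0}]}}

```text
clock: 1.6
tool_pos: [0.6104, 0.0312, 0.3013]
orientation: [-180.0, 0.0, 15.0]
force: [1.4, 0.9, -0.9]
opening: 0.0003
gripper_force: 0.0
```

Request:
{"op": "arm_command", "data": {"steps": [{"translation":[15,47,0],"rotation":[0,0,0],"claw":0},{"translation":[30,94,0],"rotation":[0,0,0],"claw":0},{"translation":[46,142,0],"rotation":[0,0,0],"claw":0},{"translation":[46,142,0],"rotation":[0,0,0],"claw":0}]}}

```text
clock: 2.0
tool_pos: [0.6924, -0.0972, 0.2987]
orientation: [180.0, 0.2, 14.7]
force: [0.1, 1.2, -1.1]
opening: 0.0004
gripper_force: 0.0
```

Request:
{"op": "arm_command", "data": {"steps": [{"translation":[0,0,25],"rotation":[0,0,0],"claw":0},{"translation":[0,0,50],"rotation":[0,0,0],"claw":0},{"translation":[0,0,75],"rotation":[0,0,0],"claw":0},{"translation":[-7,0,85],"rotation":[0,0,0],"claw":0},{"translation":[-15,0,85],"rotation":[0,0,0],"claw":0}]}}

```text
clock: 2.5
tool_pos: [0.6749, -0.0958, 0.2137]
orientation: [-179.9, 0.3, 15.0]
force: [0.2, 0.3, 0.6]
opening: 0.0006
gripper_force: 0.0
```

Request:
{"op": "arm_command", "data": {"steps": [{"translation":[-7,0,0],"rotation":[0,0,0],"claw":0},{"translation":[-14,0,0],"rotation":[0,0,0],"claw":0},{"translation":[-21,0,0],"rotation":[0,0,0],"claw":0},{"translation":[-28,0,0],"rotation":[0,0,0],"claw":0}]}}

```text
clock: 2.9
tool_pos: [0.6497, -0.1032, 0.2177]
orientation: [180.0, -0.2, 15.0]
force: [2.6, 0.8, 0.1]
opening: 0.0002
gripper_force: 0.9
```

Request:
{"op": "arm_command", "data": {"steps": [{"translation":[-8,0,4],"rotation":[0,0,0],"claw":0},{"translation":[-16,0,8],"rotation":[0,0,0],"claw":0},{"translation":[-25,0,13],"rotation":[0,0,0],"claw":0},{"translation":[-33,0,17],"rotation":[0,0,0],"claw":0},{"translation":[-41,0,21],"rotation":[0,0,0],"claw":0}]}}

```text
clock: 3.4
tool_pos: [0.6091, -0.1141, 0.1949]
orientation: [-180.0, 0.0, 15.0]
force: [2.4, 0.2, 0.4]
opening: 0.0006
gripper_force: 0.7
```

Request:
{"op": "arm_command", "data": {"steps": [{"translation":[-8,0,7],"rotation":[0,0,0],"claw":0},{"translation":[-15,0,13],"rotation":[0,0,0],"claw":0},{"translation":[-22,0,20],"rotation":[0,0,0],"claw":0},{"translation":[-30,0,27],"rotation":[0,0,0],"claw":0},{"translation":[-37,0,34],"rotation":[0,0,0],"claw":0}]}}

```text
clock: 3.9
tool_pos: [0.5735, -0.1236, 0.1608]
orientation: [-180.0, -0.0, 15.0]
force: [2.1, 0.3, 0.6]
opening: 0.0003
gripper_force: 0.6
```

Request:
{"op": "arm_command", "data": {"steps": [{"translation":[-5,0,7],"rotation":[0,0,0],"claw":0},{"translation":[-10,0,14],"rotation":[0,0,0],"claw":0},{"translation":[-14,0,21],"rotation":[0,0,0],"claw":0},{"translation":[-18,0,28],"rotation":[0,0,0],"claw":0},{"translation":[-22,0,35],"rotation":[0,0,0],"claw":0}]}}

```text
clock: 4.4
tool_pos: [0.5526, -0.1292, 0.1259]
orientation: [180.0, -0.0, 15.0]
force: [1.1, 0.1, 1.5]
opening: 0.0005
gripper_force: 0.5
```

Request:
{"op": "arm_command", "data": {"steps": [{"translation":[-2,0,6],"rotation":[0,0,0],"claw":0},{"translation":[-4,0,12],"rotation":[0,0,0],"claw":0},{"translation":[-6,0,18],"rotation":[0,0,0],"claw":0},{"translation":[-8,0,24],"rotation":[0,0,0],"claw":0},{"translation":[-9,0,30],"rotation":[0,0,0],"claw":0}]}}

```text
clock: 4.9
tool_pos: [0.5438, -0.1316, 0.096]
orientation: [-180.0, 0.0, 15.0]
force: [-1.1, -0.4, 1.7]
opening: 0.0006
gripper_force: 0.6
```

Request:
{"op": "arm_command", "data": {"steps": [{"translation":[0,0,4],"rotation":[0,0,0],"claw":0},{"translation":[0,0,7],"rotation":[0,0,0],"claw":0},{"translation":[0,0,10],"rotation":[0,0,0],"claw":0},{"translation":[0,0,12],"rotation":[0,0,0],"claw":0}]}}

```text
clock: 5.3
tool_pos: [0.5443, -0.1316, 0.0851]
orientation: [180.0, 0.0, 15.0]
force: [-8.8, 3.7, 24.0]
opening: 0.0004
gripper_force: 11.7
```

Request:
{"op": "arm_command", "data": {"steps": [{"translation":[0,0,0],"rotation":[0,0,0],"claw":0},{"translation":[0,0,0],"rotation":[0,0,0],"claw":0},{"translation":[0,0,-20],"rotation":[0,0,0],"claw":0},{"translation":[0,0,-60],"rotation":[0,0,0],"claw":0},{"translation":[0,0,-90],"rotation":[0,0,0],"claw":0}]}}

```text
clock: 5.8
tool_pos: [0.5447, -0.1316, 0.1764]
orientation: [180.0, -0.1, 15.0]
force: [0.6, 0.4, 0.8]
opening: 0.0006
gripper_force: 0.0
```

Request:
{"op": "arm_command", "data": {"steps": [{"translation":[-16,-45,0],"rotation":[0,0,0],"claw":0},{"translation":[-31,-90,0],"rotation":[0,0,0],"claw":0},{"translation":[-46,-135,0],"rotation":[0,0,0],"claw":0},{"translation":[-62,-175,0],"rotation":[0,0,0],"claw":0},{"translation":[-62,-175,0],"rotation":[0,0,0],"claw":0}]}}

```text
clock: 6.3
tool_pos: [0.437, 0.0245, 0.1751]
orientation: [-179.9, -0.1, 15.3]
force: [1.2, -0.1, -0.6]
opening: 0.0008
gripper_force: 0.0
```

Run:
```python
from h import *
p,d=ctrl.snapshot("top");P=cloud("top",d)
hsv=cv2.cvtColor(p,cv2.COLOR_RGB2HSV)
red=((cv2.inRange(hsv,(0,140,60),(8,255,255))|cv2.inRange(hsv,(172,140,60),(180,255,255)))>0)
red[:205]=0;red[:,:330]=0;red[:,460:]=0
n,l,s,c=cv2.connectedComponentsWithStats(red.astype(np.uint8))
f,cx,cy,Rm,t=cam("top")
for i in range(1,n):
    if s[i,4]>8:
        v,u=np.nonzero(l==i);r=(np.stack([(u-cx)/f,(v-cy)/f,0*u+1],1))@Rm;o=-Rm.T@t
        w=o+r*((.048-o[2])/r[:,2])[:,None];k=R.from_euler('z',-15,degrees=True).apply(w-[.595,-.119,0])
        print(s[i],w.mean(0),k.min(0),k.max(0))
yel=cv2.inRange(hsv,(18,130,60),(35,255,255))>0
roi=np.zeros_like(yel);roi[120:250,312:450]=1
q=P[yel&roi&(abs(P[...,2]-.085)<.006)]
r=cv2.minAreaRect((q[:,:2]*1000).astype(np.float32));print("lid",r,np.median(q[:,2]))
cv2.imwrite("pics/c2.png",cv2.resize(p[130:270,300:500],None,fx=4,fy=4,interpolation=2)[...,::-1])
print(ctrl.get_obs()["tool_pos"])
```

```text
[429 217  11   5  30] [ 0.52100457 -0.25108695  0.048     ] [-0.10940346 -0.12187767  0.048     ] [-0.10153174 -0.09370775  0.048     ]
lid ((599.889892578125, -119.42597961425781), (200.64556884765625, 288.49774169921875), 14.990562438964844) 0.0839823918920419
[0.4383018  0.023479   0.17524985]
```

View pics/c2.png

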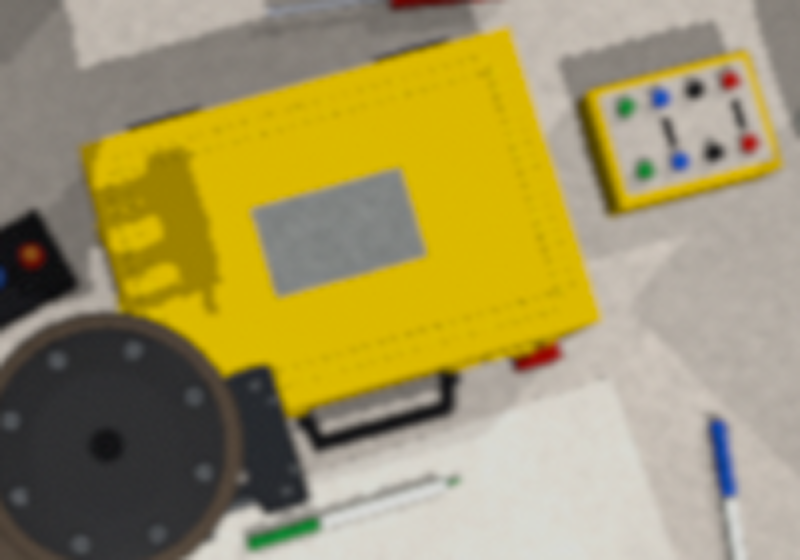

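The lid is shut, with its rectangle at 200 x 288 and top at z of about 0.084. The right catch is at crop pixel (537,356), and the left one is hidden under the gripper. I'll lower the fingers outside the left catch.

Request:
{"op": "arm_command", "data": {"steps": [{"translation":[4,15,35],"rotation":[0,0,0],"claw":0},{"translation":[4,15,70],"rotation":[0,0,0],"claw":0},{"translation":[4,15,105],"rotation":[0,0,0],"claw":0},{"translation":[4,15,130],"rotation":[0,0,0],"claw":0},{"translation":[4,15,141],"rotation":[0,0,0],"claw":0}]}}

```text
clock: 6.85
tool_pos: [0.446, 0.0068, 0.0311]
orientation: [180.0, 0.2, 14.9]
force: [-0.1, -0.5, 1.7]
opening: 0.0004
gripper_force: 0.0
```

Request:
{"op": "arm_command", "data": {"steps": [{"translation":[0,4,0],"rotation":[0,0,0],"claw":0},{"translation":[0,8,0],"rotation":[0,0,0],"claw":0},{"translation":[0,12,0],"rotation":[0,0,0],"claw":0},{"translation":[0,16,0],"rotation":[0,0,0],"claw":0},{"translation":[0,20,0],"rotation":[0,0,0],"claw":0}]}}

```text
clock: 7.35
tool_pos: [0.4524, -0.0116, 0.0343]
orientation: [-180.0, -0.1, 15.0]
force: [0.7, -0.2, 0.5]
opening: 0.0005
gripper_force: 0.0
```

Request:
{"op": "arm_command", "data": {"steps": [{"translation":[0,2,0],"rotation":[0,0,0],"claw":0},{"translation":[0,4,0],"rotation":[0,0,0],"claw":0},{"translation":[0,6,0],"rotation":[0,0,0],"claw":0},{"translation":[0,8,0],"rotation":[0,0,0],"claw":0},{"translation":[0,8,0],"rotation":[0,0,0],"claw":0}]}}

```text
clock: 7.85
tool_pos: [0.4541, -0.0191, 0.0336]
orientation: [180.0, -0.0, 15.0]
force: [0.5, 0.2, 0.3]
opening: 0.0004
gripper_force: 0.1
```

Request:
{"op": "arm_command", "data": {"steps": [{"translation":[0,2,0],"rotation":[0,0,0],"claw":0},{"translation":[0,4,0],"rotation":[0,0,0],"claw":0},{"translation":[0,6,0],"rotation":[0,0,0],"claw":0},{"translation":[0,6,0],"rotation":[0,0,0],"claw":0}]}}

```text
clock: 8.25
tool_pos: [0.4556, -0.0251, 0.0336]
orientation: [180.0, -0.0, 15.0]
force: [-0.5, 0.3, 0.6]
opening: 0.0002
gripper_force: 0.2
```

Request:
{"op": "arm_command", "data": {"steps": [{"translation":[0,2,0],"rotation":[0,0,0],"claw":0},{"translation":[0,4,0],"rotation":[0,0,0],"claw":0},{"translation":[0,6,0],"rotation":[0,0,0],"claw":0},{"translation":[0,6,0],"rotation":[0,0,0],"claw":0}]}}

```text
clock: 8.65
tool_pos: [0.4558, -0.0299, 0.0334]
orientation: [-179.9, 0.1, 15.0]
force: [-7.0, 13.3, 7.4]
opening: 0.0005
gripper_force: 7.5
```

Run:
```python
from h import *
p,d=ctrl.snapshot("scene");cv2.imwrite("pics/s2.png",cv2.resize(p[90:250,190:400],None,fx=3.7,fy=3.7,interpolation=2)[...,::-1])
print(ctrl.get_obs()["force"])
```

```text
[-7.81060418 12.88733099  7.41508764]
```

View pics/s2.png

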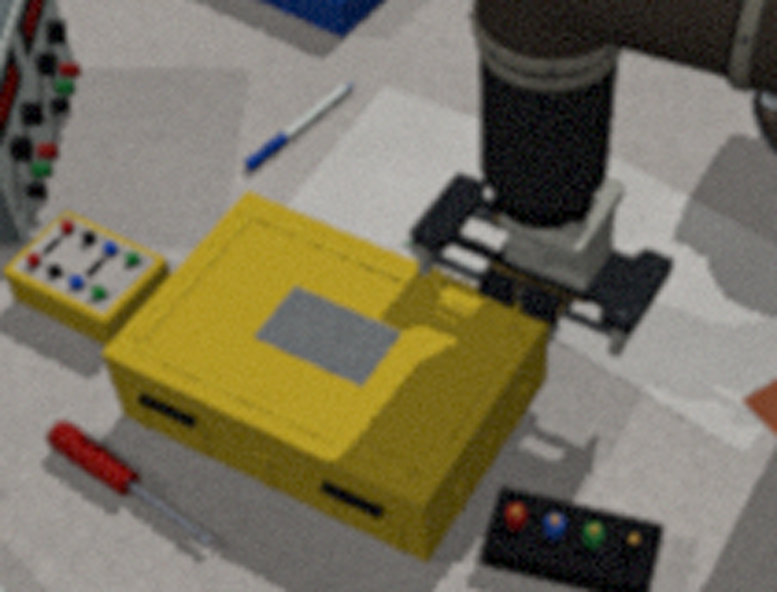

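Contact at about 15 N. I'll back off, cross above the case to the right side, and check the left catch from there.

Request:
{"op": "arm_command", "data": {"steps": [{"translation":[0,-10,0],"rotation":[0,0,0],"claw":0},{"translation":[0,-25,0],"rotation":[0,0,0],"claw":0},{"translation":[0,-25,-45],"rotation":[0,0,0],"claw":0},{"translation":[0,-25,-90],"rotation":[0,0,0],"claw":0},{"translation":[0,10,-120],"rotation":[0,0,0],"claw":0}]}}

```text
clock: 9.2
tool_pos: [0.4603, -0.0386, 0.1566]
orientation: [180.0, -0.2, 15.3]
force: [0.6, 0.2, -0.0]
opening: 0.0001
gripper_force: 0.0
```

Request:
{"op": "arm_command", "data": {"steps": [{"translation":[0,48,0],"rotation":[0,0,0],"claw":0},{"translation":[0,96,0],"rotation":[0,0,0],"claw":0},{"translation":[0,144,0],"rotation":[0,0,0],"claw":0},{"translation":[0,192,0],"rotation":[0,0,0],"claw":0},{"translation":[0,240,0],"rotation":[0,0,0],"claw":0}]}}

```text
clock: 9.7
tool_pos: [0.5217, -0.2742, 0.1534]
orientation: [180.0, 0.0, 15.0]
force: [0.5, 0.4, 0.8]
opening: 0.0004
gripper_force: 0.0
```

Request:
{"op": "arm_command", "data": {"steps": [{"translation":[0,40,0],"rotation":[0,0,0],"claw":0},{"translation":[0,40,0],"rotation":[0,0,0],"claw":0}]}}

```text
clock: 9.9
tool_pos: [0.5322, -0.3149, 0.1522]
orientation: [180.0, 0.1, 14.8]
force: [-0.4, 0.1, 0.2]
opening: 0.0002
gripper_force: 0.0
```

```bash
cat > look.py <<'E'
from h import *
import sys
p,d=ctrl.snapshot("top");P=cloud("top",d)
hsv=cv2.cvtColor(p,cv2.COLOR_RGB2HSV)
red=((cv2.inRange(hsv,(0,140,60),(8,255,255))|cv2.inRange(hsv,(172,140,60),(180,255,255)))>0)
red[:205]=0;red[:,:330]=0;red[:,460:]=0
n,l,s,c=cv2.connectedComponentsWithStats(red.astype(np.uint8))
f,cx,cy,Rm,t=cam("top")
for i in range(1,n):
    if s[i,4]>4:
        v,u=np.nonzero(l==i);r=(np.stack([(u-cx)/f,(v-cy)/f,0*u+1],1))@Rm;o=-Rm.T@t
        w=o+r*((.048-o[2])/r[:,2])[:,None];k=R.from_euler('z',-15,degrees=True).apply(w-[.598,-.119,0])
        print(s[i],w.mean(0),k.min(0),k.max(0))
yel=cv2.inRange(hsv,(18,130,60),(35,255,255))>0
roi=np.zeros_like(yel);roi[120:250,312:450]=1
q=P[yel&roi&(abs(P[...,2]-.085)<.006)]
r=cv2.minAreaRect((q[:,:2]*1000).astype(np.float32));print("lid",r,np.median(q[:,2]))
cv2.imwrite(f"pics/{sys.argv[1]}.png",cv2.resize(p[130:270,300:500],None,fx=4,fy=4,interpolation=2)[...,::-1])
o=ctrl.get_obs();print(o["tool_pos"],o["joint_pos"],o["clock"])
E
python3 look.py c3
```

```text
[356 238  10   5  27] [ 0.46846158 -0.05819613  0.048     ] [-0.11339205  0.07976434  0.048     ] [-0.10527125  0.1043726   0.048     ]
lid ((581.8375854492188, -54.740386962890625), (200.37701416015625, 150.76950073242188), 15.709818840026855) 0.08386165575960952
[ 0.53158491 -0.31296639  0.15219264] [-1.23576979e+01  1.84136570e+01 -1.26829005e+01  2.62393793e-02
 -5.90259159e+01  1.17145654e+02] 9.95
```

View pics/c3.png

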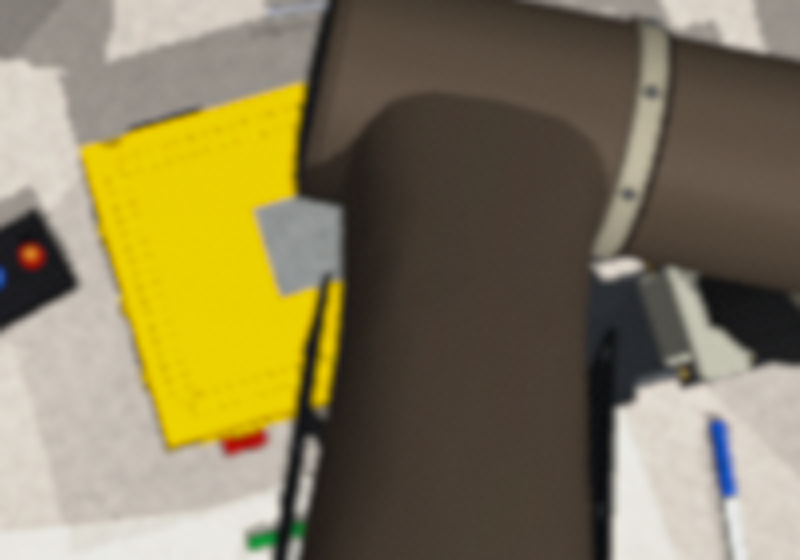

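The left catch has moved about 15 mm to home, from crop (220,446) to (245,442), and the case has not shifted. Now the right catch, mirrored.

Request:
{"op": "arm_command", "data": {"steps": [{"translation":[0,0,35],"rotation":[0,0,0],"claw":0},{"translation":[0,0,70],"rotation":[0,0,0],"claw":0},{"translation":[0,0,100],"rotation":[0,0,0],"claw":0},{"translation":[0,0,118],"rotation":[0,0,0],"claw":0},{"translation":[0,0,118],"rotation":[0,0,0],"claw":0}]}}

```text
clock: 10.45
tool_pos: [0.5298, -0.3092, 0.0327]
orientation: [-179.8, 0.3, 15.0]
force: [0.1, -1.0, 0.0]
opening: 0.0004
gripper_force: 0.0
```

Request:
{"op": "arm_command", "data": {"steps": [{"translation":[0,-6,0],"rotation":[0,0,0],"claw":0},{"translation":[0,-12,0],"rotation":[0,0,0],"claw":0},{"translation":[0,-18,0],"rotation":[0,0,0],"claw":0},{"translation":[0,-24,0],"rotation":[0,0,0],"claw":0},{"translation":[0,-28,0],"rotation":[0,0,0],"claw":0}]}}

```text
clock: 10.95
tool_pos: [0.5253, -0.2833, 0.0366]
orientation: [179.9, -0.1, 15.1]
force: [-0.7, -2.7, 1.2]
opening: 0.0007
gripper_force: 1.3
```

Request:
{"op": "arm_command", "data": {"steps": [{"translation":[0,-3,0],"rotation":[0,0,0],"claw":0},{"translation":[0,-6,0],"rotation":[0,0,0],"claw":0},{"translation":[0,-9,0],"rotation":[0,0,0],"claw":0},{"translation":[0,-12,0],"rotation":[0,0,0],"claw":0},{"translation":[0,-14,0],"rotation":[0,0,0],"claw":0}]}}

```text
clock: 11.45
tool_pos: [0.5216, -0.2712, 0.0358]
orientation: [179.9, -0.0, 15.0]
force: [-0.1, -13.4, 0.6]
opening: 0.0005
gripper_force: 6.3
```

Request:
{"op": "arm_command", "data": {"steps": [{"translation":[0,0,0],"rotation":[0,0,0],"claw":0},{"translation":[0,15,0],"rotation":[0,0,0],"claw":0},{"translation":[0,30,0],"rotation":[0,0,0],"claw":0},{"translation":[-10,30,-45],"rotation":[0,0,0],"claw":0},{"translation":[-20,30,-90],"rotation":[0,0,0],"claw":0}]}}

```text
clock: 11.95
tool_pos: [0.5084, -0.3051, 0.124]
orientation: [-179.8, 0.3, 15.0]
force: [1.1, -0.2, 0.7]
opening: 0.0002
gripper_force: 0.0
```

Request:
{"op": "arm_command", "data": {"steps": [{"translation":[0,45,-20],"rotation":[0,0,0],"claw":0},{"translation":[0,90,-30],"rotation":[0,0,0],"claw":0},{"translation":[0,135,-40],"rotation":[0,0,0],"claw":0},{"translation":[0,180,-40],"rotation":[0,0,0],"claw":0},{"translation":[0,180,-40],"rotation":[0,0,0],"claw":0}]}}

```text
clock: 12.45
tool_pos: [0.556, -0.4836, 0.1634]
orientation: [-180.0, 0.1, 14.8]
force: [-0.2, 1.0, -0.8]
opening: 0.0005
gripper_force: 0.0
```

```bash
python3 look.py c4
```

```text
[425 218  10   5  25] [ 0.51848049 -0.23926828  0.048     ] [-0.11088566 -0.10779066  0.048     ] [-0.10480512 -0.08214378  0.048     ]
[355 238  11   5  27] [ 0.46858497 -0.05618386  0.048     ] [-0.11235495  0.08049089  0.048     ] [-0.10456668  0.10614597  0.048     ]
lid ((600.8489379882812, -120.52485656738281), (200.67002868652344, 289.249267578125), 15.454397201538086) 0.08392049821656945
[ 0.5554921  -0.48129756  0.16317756] [-2.57951652e+01  2.84109342e+01  4.67214519e+00 -3.08105651e-02
 -6.64113266e+01  1.30610661e+02] 12.5
```

View pics/c4.png

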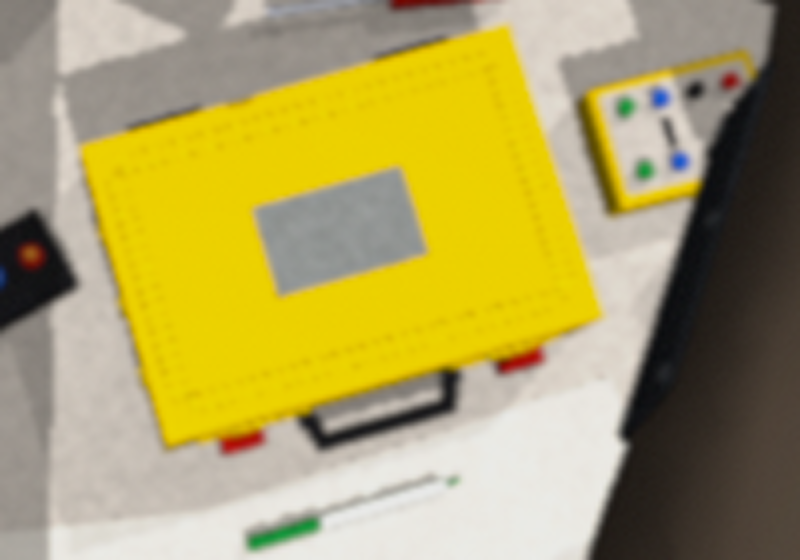

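Both catches look home, at crop (242,442) and (520,360), but the right one measures only about 12 mm. I'll go back and push it a little more to be sure.

Request:
{"op": "arm_command", "data": {"steps": [{"translation":[0,-45,0],"rotation":[0,0,0],"claw":0},{"translation":[5,-90,0],"rotation":[0,0,0],"claw":0},{"translation":[15,-135,0],"rotation":[0,0,0],"claw":0},{"translation":[19,-180,0],"rotation":[0,0,0],"claw":0},{"translation":[19,-182,30],"rotation":[0,0,0],"claw":0}]}}

```text
clock: 13.0
tool_pos: [0.5292, -0.2942, 0.1396]
orientation: [179.8, -0.4, 15.2]
force: [1.7, -1.1, -0.6]
opening: 0.0002
gripper_force: 0.0
```

Request:
{"op": "arm_command", "data": {"steps": [{"translation":[0,0,35],"rotation":[0,0,0],"claw":0},{"translation":[0,0,70],"rotation":[0,0,0],"claw":0},{"translation":[0,0,94],"rotation":[0,0,0],"claw":0},{"translation":[0,0,98],"rotation":[0,0,0],"claw":0},{"translation":[0,0,98],"rotation":[0,0,0],"claw":0}]}}

```text
clock: 13.5
tool_pos: [0.5271, -0.2974, 0.0371]
orientation: [-180.0, 0.1, 15.0]
force: [0.7, -0.0, 1.3]
opening: 0.0005
gripper_force: 0.0
```

Request:
{"op": "arm_command", "data": {"steps": [{"translation":[0,-8,0],"rotation":[0,0,0],"claw":0},{"translation":[0,-16,0],"rotation":[0,0,0],"claw":0},{"translation":[0,-22,0],"rotation":[0,0,0],"claw":0},{"translation":[0,-25,0],"rotation":[0,0,0],"claw":0},{"translation":[0,-25,0],"rotation":[0,0,0],"claw":0}]}}

```text
clock: 14.0
tool_pos: [0.5213, -0.2728, 0.0382]
orientation: [180.0, -0.1, 15.1]
force: [0.2, -0.4, -0.2]
opening: 0.0003
gripper_force: 0.0
```

Request:
{"op": "arm_command", "data": {"steps": [{"translation":[0,-1,0],"rotation":[0,0,0],"claw":0},{"translation":[0,-2,0],"rotation":[0,0,0],"claw":0},{"translation":[0,-3,0],"rotation":[0,0,0],"claw":0},{"translation":[0,-4,0],"rotation":[0,0,0],"claw":0},{"translation":[0,-4,0],"rotation":[0,0,0],"claw":0}]}}

```text
clock: 14.5
tool_pos: [0.5205, -0.2709, 0.0378]
orientation: [179.9, -0.0, 15.0]
force: [0.5, -8.1, -1.8]
opening: 0.0005
gripper_force: 4.2
```

The catch meets a hard stop at the same place (8 N with no travel), so it is home. I'll retreat and hand in.

Request:
{"op": "arm_command", "data": {"steps": [{"translation":[0,10,0],"rotation":[0,0,0],"claw":0},{"translation":[0,30,0],"rotation":[0,0,0],"claw":0},{"translation":[-10,30,-45],"rotation":[0,0,0],"claw":0},{"translation":[-20,30,-90],"rotation":[0,0,0],"claw":0},{"translation":[-20,30,-120],"rotation":[0,0,0],"claw":0}]}}

```text
clock: 15.0
tool_pos: [0.5082, -0.3047, 0.1601]
orientation: [180.0, -0.1, 15.0]
force: [1.0, -0.7, 0.2]
opening: 0.0001
gripper_force: 0.0
```

```bash
python3 -c "
from plant import ctrl
print(ctrl.get_obs()['force'],ctrl.get_obs()['tool_pos']);print(ctrl.close_job())"
```

```text
[ 0.96560107 -0.7450869   0.1756667 ] [ 0.50824151 -0.30468367  0.16008864]
the job is handed in; nothing more can be done
None
```

The lid is shut, both red catches are pushed to their stops, the case shows no visible shift, and the job was handed in at about 15 s; no verdict was returned.

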